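# Clamp a microscope objective in the bench cam vice

## Task

Stand the loose microscope objective upright in the V-nest of the little cam vice, then turn the crank counterclockwise until the cam's follower rests in the cam's flat high dwell, so that the sprung jaw holds the objective with its full force and the crank stays put when you let go. Stop there: do not force the crank on against its end-stop pin, and leave the other things on the bench where they are.

Things in the scene. Friction and masses are not known exactly. Their poses are not given: they have to be found in the camera images.
- objective: Loose microscope objective: plain steel barrel 30 mm in diameter, 60 mm tall, standing upright; straight up to 47 mm above its foot, then tapering to a 12 mm nose. About 160 g. Origin at the centre of its foot, z up the barrel.
- vice: Bench cam vice, bolted down: grey base plate 112 mm (x) by 270 mm (y), 12 mm thick. Origin on the bench under the plate; z up. Its y axis is the clamping line: V-nest at y = -75 mm, camshaft at y = +75 mm. Between them slides a low follower (under 40 mm high) that a return spring presses, by a roller, against the edge of the cam disc.
- nest (a point): Point on the base plate (12 mm above the bench) under the centre of an objective seated against both faces of the V. The V: two upright polished faces at 45 degrees, 16 mm high, closed towards the vice's -y, open towards +y, where the jaw waits 8 mm clear of a seated objective. The floor between is flat; the jaw pushes the objective home.
- jaw: Sprung steel jaw, flat face 30 mm wide, 16 mm high. At the start its face is 23 mm from the nest point on the vice's +y side. The follower drives it to -y through a clamping spring (1.5 N/mm, preload 6 N): it stops on the objective half way up the cam's rise while the follower goes on. Full clamp force about 13 N. Origin: the vice's origin at the start, shifting as it slides.
- shaft (a point): Point on the camshaft's vertical axis, 90 mm above the bench; the crank turns about it. The crank arm can be clamped on the shaft at any angle to the cam, so the knob's place does not tell where the dwell is. Off the dwells, the springs turn the cam back when the knob is let go.
- cam_mid (a point): Centre of the steel cam disc, on the shaft axis, 31 mm above the bench. Turned counterclockwise from above: low dwell (start, 0.1 to 2.5 rad before the rise; knob drags 1 to 2 N), smooth rise over 1.6 rad (knob pushes back up to about 12 N, most just past mid rise), flat high dwell 0.4 rad wide (drag only); the end stop comes 0.1 rad later.
- knob_grip (a point): Grip point on the axis of the crank knob, 93 mm above the bench, 65 mm from the shaft axis. Upright black round handle, 18 mm in diameter, 71 to 107 mm above the bench; it spins freely on its pin, so the hand that holds it need not turn. The crank arm, 60 to 68 mm above the bench, passes over the cam and follower; a seated objective farther out reaches 72 mm.
- oil_bottle: Bystander: amber glass bottle, 32 mm in diameter, 75 mm tall. Origin at the centre of its foot.
- swab_jar: Bystander: clear glass jar with a metal lid, 46 mm in diameter, 55 mm tall. Origin at the centre of its foot.
- slide_tray: Bystander: shallow open plastic tray, 100 by 70 by 18 mm. Origin under its centre.
- stop_pin: Slim steel end-stop pin, 8 mm in diameter, upright on the base plate 46 mm from the shaft axis on the vice's +x side, its top 56 mm above the bench. A radial bar on the camshaft (50 mm above the bench) meets it shortly after the high dwell. It must not be loaded with over 30 N (about 20 N at the knob).
Things that resemble listed ones, but are neither listed nor needed, are in the scene too. Leave any purple or yellow look-alike of the objective alone.

How it is judged:
By the outcome, as a careful person would: the job done as asked, in the order asked, and still so for the second after the job is handed in, with the robot touching nothing.
It also fails if it takes over 67 s, if anything falls off the work surface, if the arm or the gripper's body presses on something with over 40 N, if the wrist force passes 120 N, or if a joint passes its speed limit or range.

## Robot

A 6-joint arm with a two-finger parallel gripper is mounted at the origin on the work surface. World frame = base frame: x ahead of the robot, y to its left, z up, the work surface at z = 0. Lengths are in m, angles in rad, forces in N, time in s.
With the tool pointing down it reaches from about 0.275 to 0.875 m from the base axis. Payload 12.5 kg.
Tool frame: the origin (TCP) lies on the centre line of the jaws, within the pads' length; the fingertips stand 22 mm ahead of it and the grasp point (between the pads) lies 3 mm ahead of it; y points along the fingers, x is the direction in which the jaws open and shut, and the axes are right-handed (so a half turn about y gives the same grasp; the last joint's range is limited). The gripper opens to 85 mm and grips with 20 to 120 N. Pads are 22 mm wide; open, the fingers measure 114 mm over their backs; the gripper's body (76 mm by 85 mm) begins 54 mm behind the grasp point. The pads swing forward as they close: fully open they stand 13 mm farther back than shut.
Start: joints at [1.155, 0.351, 1.652, -0, 1.139, -0.085], TCP at [0.179, 0.52, 0.253] pointing down, gripper open.
Joint ranges: [-2.75, 2.75], [-0.79, 2.1], [0.01, 2.65], [-1.57, 4.71], [0.07, 3.14], [-2.87, 2.87]. Speed limits (rad/s): [2.22, 2.22, 2.79, 3.14, 3.14, 3.14].

## Interface

Orientations are given as a rotation vector (axis times angle).
In Python, from workcell import robot gives the robot as it stands. The module is installed in compiled form; this text tells all that it offers.
- The arm moves only by the tool carry_out, never from a script. Its argument "targets" is a list of rows, each a list of 7 numbers: the turn, a rotation vector about the tool's x, y, z in units of 10 degrees (1.0 is 10 degrees), then the shift along the tool's x, y, z in mm, then the opening, from 0 (shut) to 1 (fully open). A call has 1 to 8 rows; each row shifts and turns the commanded pose from where the row before left it, along the tool's axes as they then stand; what a row does not reach is not made up. A row lasts 1/8 s, in which the tool goes at most 62.5 mm and 10.7 degrees, less where a joint would pass 70% of its speed; a pose out of reach is approached as far as the arm can. A call is refused whole if a number of a shift passes 62.5 or a number of a turn 1, either way. A call with a gripper value outside its range is refused whole. The fingers move at their own pace and stop on an object; "newtons" is the grip in N (left out, the last holds). Time passes only in rows, so rows that do not move let the fingers close. It gives the time, the measured TCP pose, the force and the opening at its end, in the units of the state.
- robot.get_obs(): the state, without advancing time (a new reading comes with each control period).
- robot.capture(name): name is "scene" or "top"; returns (picture, depth): 420x560x3 uint8, blue, green, red; 420x560 float32, m along the optical axis (not along the pixel's ray), 0 where there is no reading.
- robot.camera_info(name): a dict with "intrinsics" (3x3 intrinsics, pixels), "k1" (the pictures are not rectified: a ray, as slopes to the right and down, at radius r is drawn at 1 + k1 r^2 times it, then the intrinsics apply), "position" and "orientation" of the camera in the world. Camera axes: x right, y down, z forward; pixel columns grow to the right and rows downward; lengths in m; the calibration is good to about 2 mm. A picture is of the moment at which its call begins. camera_info takes no time and is no camera call.
- robot.hand_in(): hands the job in, once; it reports no verdict.
The state is a dict: "t": time; "joints": joint angles; "qd": joint speeds; "joint_torque": joint torques, N m; "tool_pos": TCP position; "tool_rot": TCP orientation; "wrist_force": force on the tool from outside, world axes, zero at the start; "ft_torque": the same for the moment, N m; "gripper_width": finger opening in m.
Only numpy, scipy, OpenCV 4.12 (cv2) and the standard library are available. Lean on these libraries where they do the work, as an engineer would, in place of code of your own. Each camera call takes 0.05 s, during which the arm holds its last target.

## Working session

There is one attempt and no reset: what is moved stays moved. The work goes in short steps, Python scripts to look and compute and a tool call to move; the robot and the scene stay as the last step left them, time stands still between calls to the robot, and variables do not carry over. Pictures are saved under pics/ and viewed, and the job is handed in when it is done.

Besides the shell and the picture viewer there is one more tool, called in YAML: its name, and indented under it one key for each argument. carry_out: Moves the arm, as the interface text tells. Its arguments: {"type":"object","properties":{"targets":{"type":"array","items":{"type":"array","items":{"type":"number"}}},"newtons":{"type":"number"}},"required":["targets"]}

```bash
mkdir -p pics
cat > h.py <<'E'
import numpy as np, cv2
from workcell import robot
from scipy.spatial.transform import Rotation as R
def grab(n,tag):
    p,d=robot.capture(n); cv2.imwrite(f'pics/{tag}.png',p); np.save(f'pics/{tag}.npy',d); return p,d
def cam(n):
    c=robot.camera_info(n); K=np.array(c['intrinsics']); o=np.array(c['orientation'])
    Rm=o if o.shape==(3,3) else (R.from_rotvec(o).as_matrix() if o.size==3 else R.from_quat(o).as_matrix())
    return K,c['k1'],np.array(c['position']),Rm
def ray(n,u,v):
    K,k1,p,Rm=cam(n)
    q=cv2.undistortPoints(np.array([[[u,v]]],float),K,np.array([k1,0,0,0,0.]))[0,0]
    return p,Rm@np.array([q[0],q[1],1.])
def onz(n,u,v,z):
    p,d=ray(n,u,v); return p+d*(z-p[2])/d[2]
def pt(n,u,v,depth):
    p,d=ray(n,u,v); return p+d*depth
def proj(n,X):
    K,k1,p,Rm=cam(n); r=Rm.T
    return cv2.projectPoints(np.array([X],float),cv2.Rodrigues(r)[0],-r@p,K,np.array([k1,0,0,0,0.]))[0].ravel()
E
python3 - <<'E'
from h import *
for n in('scene','top'):
    grab(n,n+'0'); print(n,robot.camera_info(n))
print(robot.get_obs())
E
```

```text
scene {'intrinsics': array([[453.84355364,   0.        , 283.23212181],
       [  0.        , 453.84355364, 210.01756632],
       [  0.        ,   0.        ,   1.        ]]), 'k1': 0.02260667032573067, 'position': array([ 1.06437558, -0.34289728,  0.82648762]), 'orientation': array([-2.22401913, -1.19498143,  0.42625213])}
top {'intrinsics': array([[506.70966182,   0.        , 280.34160006],
       [  0.        , 506.70966182, 204.96282831],
       [  0.        ,   0.        ,   1.        ]]), 'k1': -0.07411642191271402, 'position': array([ 0.33545657, -0.02421058,  1.18132095]), 'orientation': array([-2.14069523,  2.05146921, -0.23822662])}
{'t': 0.1, 'joints': array([ 1.15538768e+00,  3.51193646e-01,  1.65234476e+00,  2.42597181e-05,
        1.13911648e+00, -8.45688892e-02]), 'qd': array([-0.0006819 , -0.00137791, -0.00193706, -0.00072543, -0.00116525,
        0.00037412]), 'joint_torque': array([ 9.39705424e-04, -5.06832397e+01, -2.91877413e+01, -7.62242075e-05,
        2.63806432e-03, -2.03955807e-05]), 'tool_pos': array([0.17850503, 0.51993952, 0.25281189]), 'tool_rot': array([-1.34828404, -0.96142266,  0.96295421]), 'wrist_force': array([ 0.15900141, -0.08859826,  0.35210918]), 'ft_torque': array([0.01105705, 0.06549525, 0.01312625]), 'gripper_width': 0.0854345436364037}
```

View pics/scene0.png

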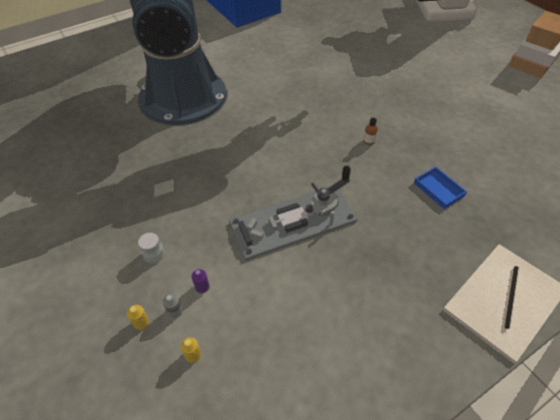

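View pics/top0.png

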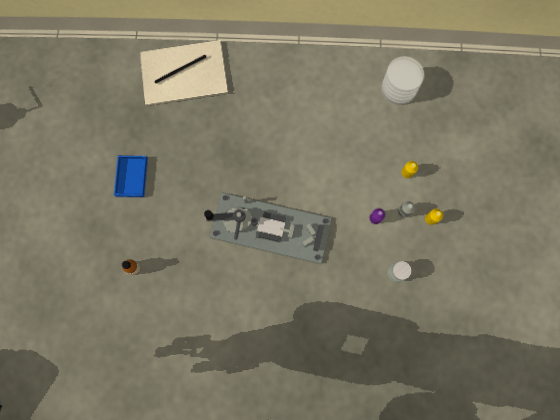

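Run:
```python
from h import *
p=cv2.imread('pics/top0.png'); s=cv2.imread('pics/scene0.png')
a=cv2.resize(p[180:275,195:345],None,fx=5.3,fy=5.3,interpolation=cv2.INTER_CUBIC);cv2.imwrite('pics/c1.png',a)
b=cv2.resize(s[155:260,225:365],None,fx=5.6,fy=5.6,interpolation=cv2.INTER_CUBIC);cv2.imwrite('pics/c2.png',b)
c=np.hstack([cv2.resize(p[150:240,360:450],(400,400),interpolation=cv2.INTER_CUBIC),cv2.resize(s[260:350,125:215],(400,400),interpolation=cv2.INTER_CUBIC)]);cv2.imwrite('pics/c3.png',c)
o=robot.get_obs();print(R.from_rotvec(o['tool_rot']).as_matrix().round(3))
print(onz('top',100,100,0),onz('top',400,100,0),onz('top',100,300,0))
for n,u,v in(('top',406,209),('scene',172,304)):print(onz(n,u,v,.05))
```

```text
[[ 0.325 -0.    -0.946]
 [ 0.946 -0.001  0.325]
 [-0.001 -1.     0.   ]]
[0.86905468 0.45959621 0.        ] [ 0.89991337 -0.30385778  0.        ] [0.36932392 0.39649194 0.        ]
[ 0.60456362 -0.30178292  0.05      ]
[ 0.62006176 -0.30895458  0.05      ]
```

View pics/c1.png

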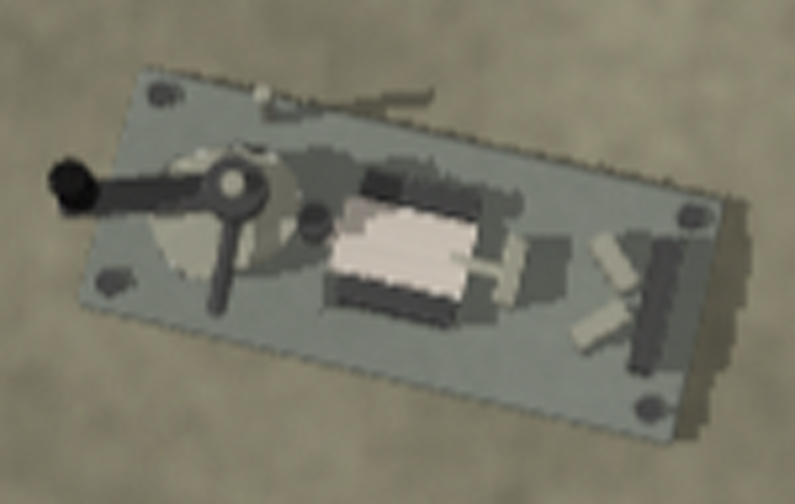

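View pics/c2.png

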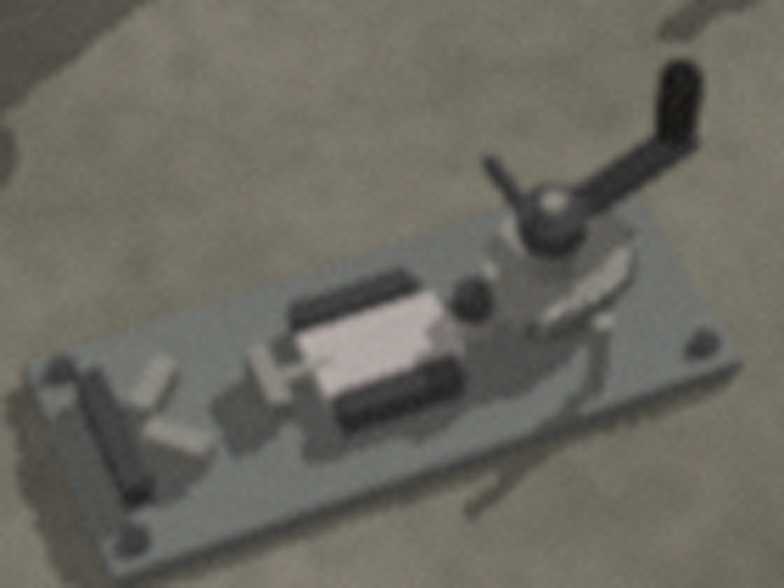

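View pics/c3.png

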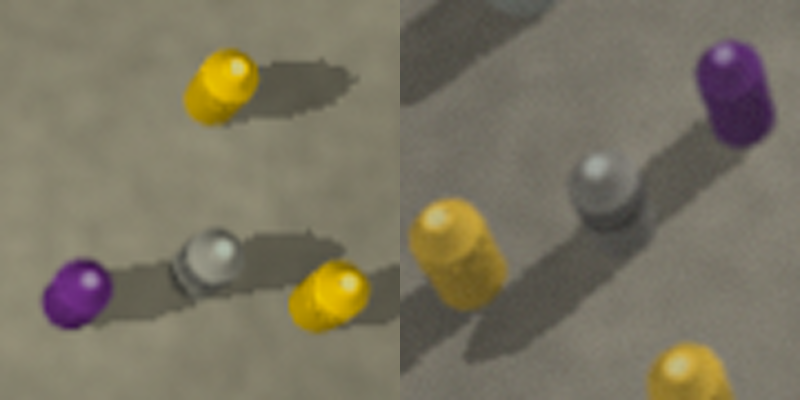

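Run:
```python
from h import *
# plate corners z=.012
T=[(195+x/5.3-.4,180+y/5.3-.4) for x,y in((145,68),(722,195),(672,440),(82,302))]
S=[(225+x/5.6-.4,155+y/5.6-.4) for x,y in((740,365),(115,578),(25,362),(640,190))]
for n,L in(('top',T),('scene',S)):
    for q in L: print(n,np.round(q,1),onz(n,*q,.012).round(4))
# bolts
print('clouds')
def cloud(n,d,box):
    u0,u1,v0,v1=box; out=[]
    for v in range(v0,v1):
        for u in range(u0,u1):
            if d[v,u]>0: out.append((u,v,*pt(n,u,v,d[v,u])))
    return np.array(out)
dt=np.load('pics/top0.npy');ds=np.load('pics/scene0.npy')
for n,d,b in(('top',dt,(394,420,196,224)),('scene',ds,(158,190,288,322)),('top',dt,(198,222,205,225)),('scene',ds,(335,358,160,185))):
    c=cloud(n,d,b); m=c[:,4]>.02; e=c[m]
    print(n,len(e)); 
    if len(e): print(e[:,:5].min(0).round(4),e[:,:5].max(0).round(4),e.mean(0).round(4))
```

```text
top [222.  192.4] [0.6355 0.1283 0.012 ]
top [330.8 216.4] [ 0.5881 -0.1325  0.012 ]
top [321.4 262.6] [ 0.4779 -0.1129  0.012 ]
top [210.1 236.6] [0.5278 0.1488 0.012 ]
scene [356.7 219.8] [0.6379 0.1257 0.012 ]
scene [245.1 257.8] [ 0.5859 -0.1337  0.012 ]
scene [229.1 219.2] [ 0.4774 -0.1121  0.012 ]
scene [338.9 188.5] [0.5421 0.1492 0.012 ]
clouds
top 175
[ 3.990e+02  2.010e+02  5.953e-01 -3.212e-01  2.180e-02] [ 4.140e+02  2.150e+02  6.237e-01 -2.913e-01  6.520e-02] [ 4.067029e+02  2.078343e+02  6.075000e-01 -3.036000e-01  4.930000e-02]
scene 296
[ 1.620e+02  2.940e+02  5.930e-01 -3.244e-01  2.050e-02] [ 1.810e+02  3.140e+02  6.242e-01 -2.929e-01  6.120e-02] [ 1.712534e+02  3.033649e+02  6.154000e-01 -3.093000e-01  4.530000e-02]
top 145
[2.040e+02 2.090e+02 5.555e-01 1.185e-01 6.410e-02] [2.210e+02 2.200e+02 5.736e-01 1.525e-01 1.134e-01] [2.121241e+02 2.153655e+02 5.631000e-01 1.366000e-01 8.650000e-02]
scene 173
[3.350e+02 1.650e+02 5.553e-01 1.177e-01 5.900e-02] [3.500e+02 1.840e+02 5.727e-01 1.520e-01 1.091e-01] [3.448613e+02 1.755549e+02 5.666000e-01 1.388000e-01 8.550000e-02]
```

```bash
cat >> h.py <<'E'
from scipy.optimize import least_squares
def cloud(n,d,box):
    u0,u1,v0,v1=box; K,k1,p,Rm=cam(n)
    V,U=np.mgrid[v0:v1,u0:u1]; D=d[v0:v1,u0:u1].ravel()
    q=cv2.undistortPoints(np.stack([U.ravel(),V.ravel()],1).astype(float)[:,None],K,np.array([k1,0,0,0,0.]))[:,0]
    X=p+(np.c_[q,np.ones(len(q))]@Rm.T)*D[:,None]
    return X[D>0]
def circ(P,r):
    f=lambda c:np.hypot(P[:,0]-c[0],P[:,1]-c[1])-r
    s=least_squares(f,P[:,:2].mean(0),loss='soft_l1',f_scale=.001); return s.x.round(4),np.std(s.fun).round(4),len(P)
E
python3 - <<'E'
from h import *
dt=np.load('pics/top0.npy');ds=np.load('pics/scene0.npy')
for n,d,bo,bk,bp in(('top',dt,(394,420,196,224),(198,222,205,225),(205,340,185,270)),('scene',ds,(158,190,288,322),(335,358,160,185),(225,362,180,262))):
    o=cloud(n,d,bo); print(n,'obj barrel',circ(o[(o[:,2]>.012)&(o[:,2]<.046)],.015),'nose',o[o[:,2]>.057].mean(0).round(4),(o[:,2]>.057).sum())
    k=cloud(n,d,bk); print(' knob side',circ(k[(k[:,2]>.073)&(k[:,2]<.103)],.009),'top',k[k[:,2]>.104].mean(0).round(4))
    P=cloud(n,d,bp)
    a=P[(P[:,2]>.008)&(P[:,2]<.016)]; print(' platez',np.median(a[:,2]))
    rc=cv2.minAreaRect((a[:,:2]*1000).astype(np.float32)); print(' rect',rc)
    c=np.array([.557,.0079]);e=np.array([.1857,.9826]);x=np.array([.9826,-.1857])
    L=np.c_[(P[:,:2]-c)@x,(P[:,:2]-c)@e,P[:,2]]
    sh=L[(np.hypot(L[:,0],L[:,1]-.075)<.02)&(L[:,2]>.07)]; print(' hub',len(sh),sh.mean(0).round(4),sh[:,2].max())
    j=L[(L[:,1]>-.1)&(L[:,1]<-.03)&(L[:,2]>.022)&(L[:,2]<.034)&(abs(L[:,0])<.05)]
    jj=j[j[:,1]>-.058];v=j[j[:,1]<=-.06]
    print(' jaw',len(jj),jj.mean(0).round(4),jj.min(0).round(4),jj.max(0).round(4)); print(' V',v.mean(0).round(4),v.min(0).round(4),v.max(0).round(4))
    pin=L[(abs(L[:,1]-.075)<.02)&(L[:,0]>.035)&(L[:,2]>.025)]; print(' pin',pin.mean(0).round(4),len(pin))
E
```

```text
top obj barrel (array([ 0.6113, -0.307 ]), np.float64(0.0006), 59) nose [ 0.6101 -0.3067  0.0609] 45
 knob side (array([0.5648, 0.1442]), np.float64(0.0038), 29) top [0.5638 0.1437 0.1088]
 platez 0.013146931877362489
 rect ((557.90478515625, 12.818984985351562), (198.68728637695312, 293.2089538574219), 0.9888903498649597)
 hub 119 [-0.0003  0.0747  0.0743] 0.08309141754053417
 jaw 73 [-0.0003 -0.0452  0.0287] [-0.0154 -0.0533  0.0223] [ 0.0153 -0.03    0.0338]
 V [ 0.     -0.0903  0.029 ] [-0.0259 -0.0999  0.0222] [ 0.0254 -0.0791  0.0339]
 pin [0.045  0.0719 0.0497] 20
scene obj barrel (array([ 0.6084, -0.3087]), np.float64(0.001), 153) nose [ 0.6102 -0.3093  0.0591] 46
 knob side (array([0.5748, 0.135 ]), np.float64(0.0032), 80) top [0.5637 0.1432 0.1067]
 platez 0.010813543463447761
 rect ((557.6026000976562, 7.6954193115234375), (269.71246337890625, 113.94552612304688), 78.95787811279297)
 hub 70 [0.0012 0.0715 0.0726] 0.07857607595461191
 jaw 77 [ 0.0015 -0.0458  0.0262] [-0.0145 -0.0542  0.0221] [ 0.0181 -0.03    0.0307]
 V [ 0.0011 -0.0908  0.0262] [-0.0246 -0.0995  0.0221] [ 0.0266 -0.0803  0.0302]
 pin [0.048  0.0708 0.0423] 37
```

Run:
```python
from h import *
dt=np.load('pics/top0.npy');ds=np.load('pics/scene0.npy')
c=np.array([.5572,.0079]);e=np.array([.188,.982]);x=np.array([.982,-.188])
for n,d,bp in(('top',dt,(205,340,185,270)),('scene',ds,(225,362,180,262))):
    P=cloud(n,d,bp); L=np.c_[(P[:,:2]-c)@x,(P[:,:2]-c)@e,P[:,2]]
    b=L[(L[:,1]<-.1)&(L[:,2]>.02)&(abs(L[:,0])<.04)]; print(n,'backbar',b.min(0).round(3),b.max(0).round(3))
    f=L[(L[:,1]>-.05)&(L[:,1]<.03)&(L[:,2]>.02)]; print(' follower',f.min(0).round(3),f.max(0).round(3))
    q=L-np.array([0,.075,0]); rr=np.hypot(q[:,0],q[:,1]); an=np.degrees(np.arctan2(q[:,1],q[:,0]))
    m=(rr>.022)&(rr<.055)&(q[:,2]>.042)&(q[:,2]<.056); print(' bar',m.sum()); h=np.histogram(an[m],np.arange(-180,181,10)); print([(int(a),int(k)) for k,a in zip(h[0],h[1]) if k])
    m=(rr>.018)&(rr<.06)&(q[:,2]>.022)&(q[:,2]<.040)
    for a in range(-180,180,20):
        s=m&(an>=a)&(an<a+20); 
        if s.any(): print('   cam',a,s.sum(),rr[s].max().round(3))
o,y=robot.get_obs()['joints'],0
# neighbours
s=cv2.imread('pics/top0.png');hsv=cv2.cvtColor(s,cv2.COLOR_BGR2HSV)
for nm,lo,hi in(('purple',(130,100,40),(160,255,255)),('yellow',(15,180,100),(32,255,255))):
    k,lab,st,ce=cv2.connectedComponentsWithStats(cv2.inRange(hsv,lo,hi))
    for i in range(1,k):
        if st[i,4]>40: print(nm,ce[i].round(1),onz('top',*ce[i],.035).round(3))
```

```text
top backbar [-0.039 -0.121  0.021] [ 0.038 -0.1    0.036]
 follower [-0.055 -0.05   0.02 ] [0.049 0.03  0.037]
 bar 69
[(-180, 15), (-170, 16), (-160, 1), (-150, 2), (-130, 1), (-120, 1), (-90, 5), (-80, 2), (-60, 1), (-50, 1), (-30, 1), (-10, 8), (0, 1), (30, 1), (60, 1), (70, 1), (110, 2), (120, 2), (130, 1), (150, 3), (160, 3)]
   cam -180 3 0.029
   cam -160 10 0.028
   cam -140 13 0.028
   cam -120 47 0.06
   cam -100 87 0.06
   cam -80 40 0.06
   cam -60 4 0.027
   cam -40 6 0.027
   cam -20 7 0.044
   cam 0 7 0.043
   cam 20 1 0.026
   cam 40 8 0.059
   cam 60 9 0.033
   cam 80 2 0.035
   cam 100 7 0.038
   cam 120 24 0.038
   cam 140 24 0.038
   cam 160 16 0.036
scene backbar [-0.032 -0.12   0.02 ] [ 0.03 -0.1   0.03]
 follower [-0.032 -0.05   0.02 ] [0.032 0.03  0.031]
 bar 55
[(-180, 18), (-170, 18), (-160, 1), (-10, 17), (0, 1)]
   cam -180 4 0.03
   cam -160 12 0.029
   cam -140 13 0.028
   cam -120 26 0.059
   cam -100 91 0.06
   cam -80 52 0.059
   cam -60 29 0.03
   cam -40 27 0.031
   cam -20 45 0.05
   cam 0 18 0.047
   cam 20 17 0.025
   cam 40 18 0.028
   cam 60 27 0.034
   cam 80 26 0.037
   cam 100 26 0.038
   cam 120 1 0.026
purple [376.7 216.1] [ 0.588 -0.237  0.035]
yellow [409.2 169.4] [ 0.705 -0.315  0.035]
yellow [433.3 216.5] [ 0.593 -0.369  0.035]
```

carry_out:
  targets:
    - [0,0,0,-42,0,-44,0.7]
    - [0,0,0,-42,0,-44,0.7]
    - [0,0,0,-42,0,-44,0.7]
    - [0,0,0,-42,0,-44,0.7]
    - [0,0,0,-42,0,-44,0.7]
    - [0,0,0,-42,0,-44,0.7]
    - [0,0,0,-42,0,-44,0.7]
    - [0,0,0,-42,0,-44,0.7]

```text
t: 1.1
tool_pos: [0.4029, 0.0861, 0.2534]
tool_rot: [-1.348, -0.962, 0.962]
wrist_force: [0.8, -0.1, 0.0]
gripper_width: 0.0598
```

carry_out:
  targets:
    - [0,1,0,0,0,0,0.7]
    - [0,1,0,0,0,0,0.7]
    - [0,1,0,0,0,0,0.7]
    - [0,1,0,0,0,0,0.7]
    - [0,1,0,0,0,0,0.7]
    - [0,1,0,0,0,0,0.7]
    - [0,1,0,0,0,0,0.7]
    - [0,1,0,0,0,0,0.7]

```text
t: 2.1
tool_pos: [0.4022, 0.088, 0.2531]
tool_rot: [-1.567, 0.128, -0.127]
wrist_force: [0.2, -0.0, 0.6]
gripper_width: 0.0599
```

```bash
cat >> h.py <<'E'
def go(X,yaw=None):
    o=robot.get_obs(); M=R.from_rotvec(o['tool_rot']).as_matrix(); d=np.array(X)-o['tool_pos']
    print('t',round(o['t'],2),'pos',o['tool_pos'].round(4),'F',o['wrist_force'].round(1),'w',round(o['gripper_width'],4),'yaw',np.degrees(np.arctan2(M[1,0],M[0,0])).round(1),'tilt z',M[2].round(3)); print(' tool shift mm',(M.T@d*1000).round(1),'j',o['joints'].round(2))
E
python3 -c "
from h import *
go([.610,-.308,.15])"
```

```text
t 2.1 pos [0.4022 0.088  0.2531] F [ 0.2 -0.   0.6] w 0.0599 yaw -9.3 tilt z [-0.001 -1.    -0.   ]
 tool shift mm [ 269.   103.  -357.3] j [ 0.1   0.09  1.98 -0.    1.07  0.26]
```

carry_out:
  targets:
    - [0,0,0,33,0,-45,0.7]
    - [0,0,0,34,0,-45,0.7]
    - [0,0,0,34,0,-45,0.7]
    - [0,0,0,34,0,-45,0.7]
    - [0,0,0,34,0,-45,0.7]
    - [0,0,0,34,0,-45,0.7]
    - [0,0,0,34,0,-45,0.7]
    - [0,0.15,0,32,0,-42,0.7]

```text
t: 3.1
tool_pos: [0.613, -0.3082, 0.2528]
tool_rot: [-1.566, 0.144, -0.143]
wrist_force: [0.4, 0.6, 0.2]
gripper_width: 0.0598
```

carry_out:
  targets:
    - [0,0,0,0,40,0,0.7]
    - [0,0,0,0,40,0,0.7]
    - [0,0,0,0,20,0,0.7]

```text
t: 3.48
tool_pos: [0.6117, -0.306, 0.1507]
tool_rot: [-1.565, 0.146, -0.141]
wrist_force: [-0.4, 0.4, 0.6]
gripper_width: 0.0597
```

```bash
python3 -c "
from h import *
go([.610,-.308,.043])
for n,b in(('top',(350,460,150,260)),('scene',(110,230,230,350))):
    p,d=grab(n,n+'1'); u0,u1,v0,v1=b; cv2.imwrite('pics/d_%s.png'%n,cv2.resize(p[v0:v1,u0:u1],(400,400),interpolation=cv2.INTER_CUBIC))
cv2.imwrite('pics/d.png',np.hstack([cv2.imread('pics/d_top.png'),cv2.imread('pics/d_scene.png')]))
"
```

```text
t 3.48 pos [ 0.6117 -0.306   0.1507] F [-0.4  0.4  0.6] w 0.0597 yaw -10.5 tilt z [-0.003 -1.     0.001]
 tool shift mm [ -0.9 107.7  -2.4] j [-0.53  0.7   1.35 -0.    1.09 -0.35]
```

View pics/d.png

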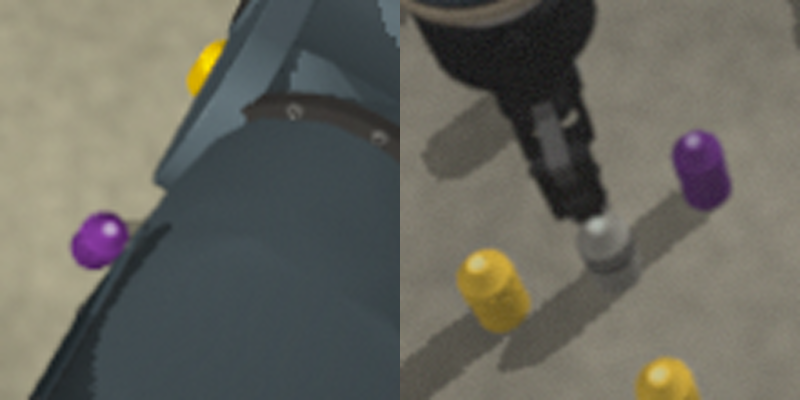

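carry_out:
  targets:
    - [0,0,0,-1,35,-2,0.7]
    - [0,0,0,0,35,0,0.7]
    - [0,0,0,0,25,0,0.7]
    - [0,0,0,0,12,0,0.7]
    - [0,0,0,0,0,0,0.7]

```text
t: 4.2
tool_pos: [0.6116, -0.3084, 0.047]
tool_rot: [-1.566, 0.143, -0.144]
wrist_force: [-0.4, 0.4, 0.1]
gripper_width: 0.0596
```

carry_out:
  targets:
    - [0,0,0,0,0,0,0.3]
    - [0,0,0,0,0,0,0.1]
    - [0,0,0,0,0,0,0.1]
    - [0,0,0,0,0,0,0.1]
    - [0,0,0,0,0,0,0.1]
  newtons: 40

```text
t: 4.82
tool_pos: [0.6118, -0.3086, 0.0478]
tool_rot: [-1.567, 0.142, -0.145]
wrist_force: [-1.9, 1.0, 6.5]
gripper_width: 0.0284
```

```bash
python3 -c "
from h import *
go([.610,-.308,.043])"
```

```text
t 4.83 pos [ 0.6118 -0.3086  0.0478] F [-1.9  1.   6.5] w 0.0284 yaw -10.5 tilt z [ 0.002 -1.    -0.001]
 tool shift mm [-1.9  4.8  0.2] j [-0.54  0.83  1.39 -0.    0.92 -0.35]
```

carry_out:
  targets:
    - [0,0,0,0,0,0,0.6]
    - [0,0,0,-1,3,0,0.6]
    - [0,0,0,0,3,0,0.6]
    - [0,0,0,0,0,0,0.6]

```text
t: 5.32
tool_pos: [0.61, -0.3079, 0.0398]
tool_rot: [-1.566, 0.144, -0.143]
wrist_force: [-1.2, -0.2, -0.3]
gripper_width: 0.0509
```

```bash
python3 -c "
from h import *
go([.610,-.308,.042])
p,d=grab('scene','s2'); cv2.imwrite('pics/d2.png',cv2.resize(p[250:350,110:230],(720,600),interpolation=cv2.INTER_CUBIC))"
```

```text
t 5.33 pos [ 0.61   -0.3079  0.0398] F [-1.2 -0.2 -0.3] w 0.0509 yaw -10.5 tilt z [-0.001 -1.     0.   ]
 tool shift mm [ 0.  -2.2 -0.1] j [-0.54  0.84  1.4  -0.    0.91 -0.35]
```

View pics/d2.png

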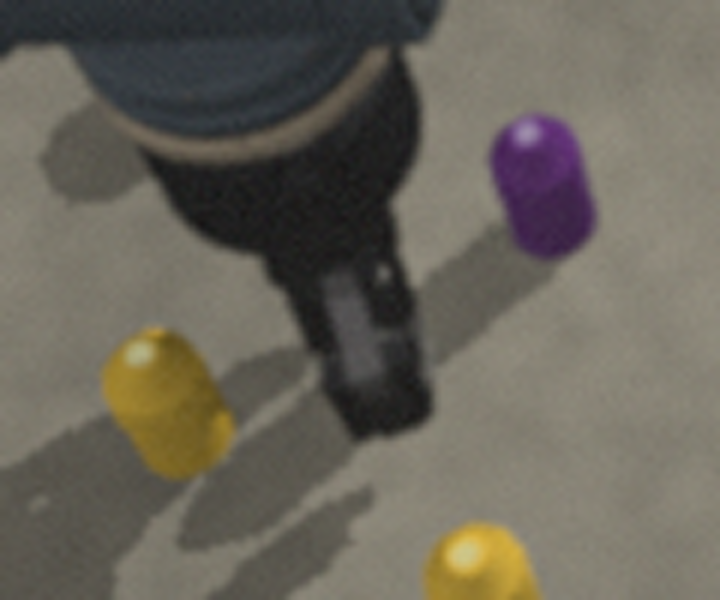

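The picture shows the hand around the hidden objective (≈(375,380) in the crop), with neighbours clear. Raise 2 mm and grip.

carry_out:
  targets:
    - [0,0,0,0,-1,0,0.6]
    - [0,0,0,0,0,0,0.3]
    - [0,0,0,0,0,0,0.15]
    - [0,0,0,0,0,0,0.15]
    - [0,0,0,0,0,0,0.15]
    - [0,0,0,0,0,0,0.15]
  newtons: 40

```text
t: 6.12
tool_pos: [0.6104, -0.3081, 0.0416]
tool_rot: [-1.566, 0.143, -0.144]
wrist_force: [-1.0, 0.4, 5.2]
gripper_width: 0.0288
```

```bash
python3 -c "
from h import *
go([.5430,-.0658,.054])"
```

```text
t 6.12 pos [ 0.6104 -0.3081  0.0416] F [-1.   0.4  5.2] w 0.0288 yaw -10.5 tilt z [ 0. -1. -0.]
 tool shift mm [-110.2  -12.5  226.1] j [-0.54  0.84  1.4  -0.    0.91 -0.35]
```

carry_out:
  targets:
    - [0,0,0,0,-20,0,0.15]
    - [0,0,0,0,-40,0,0.15]
    - [0,0,0,0,-40,0,0.15]
    - [0,0,0,-36,0,40,0.15]
    - [0,0,0,-28,0,48,0.15]
    - [0,0,0,-22,0,50,0.15]
    - [0,0,0,-16,0,50,0.15]
    - [0,0,0,-7,0,38,0.15]

```text
t: 7.12
tool_pos: [0.5434, -0.0641, 0.1423]
tool_rot: [-1.566, 0.142, -0.143]
wrist_force: [1.4, 0.2, -1.7]
gripper_width: 0.0288
```

```bash
python3 -c "
from h import *
go([.5436,-.0629,.056])
for n,b in(('top',(250,370,190,280)),('scene',(205,325,160,250))):
    p,d=grab(n,n+'3'); u0,u1,v0,v1=b; cv2.imwrite('pics/e_%s.png'%n,cv2.resize(p[v0:v1,u0:u1],(560,420),interpolation=cv2.INTER_CUBIC))
P=cloud('scene',d,(225,290,180,260)); print('cloud',len(P))
"
```

```text
t 7.12 pos [ 0.5434 -0.0641  0.1423] F [ 1.4  0.2 -1.7] w 0.0288 yaw -10.4 tilt z [ 0. -1.  0.]
 tool shift mm [-0.1 86.3  1.2] j [-0.2   0.49  1.76  0.    0.9  -0.02]
cloud 5181
```

View pics/e_scene.png

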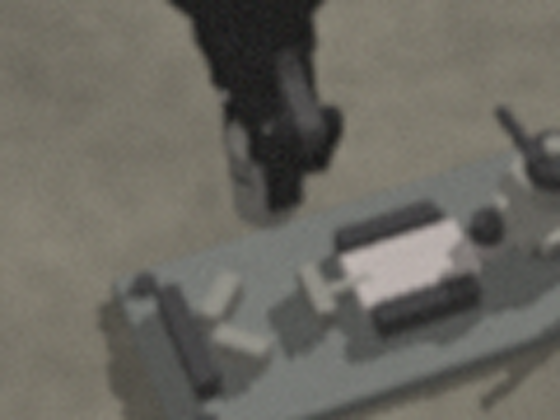

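```bash
python3 -c "
from h import *
d=np.load('pics/scene3.npy');p=cv2.imread('pics/scene3.png')
u0,u1,v0,v1=245,275,182,210
g=cv2.cvtColor(p,cv2.COLOR_BGR2GRAY)
K=[]
for v in range(v0,v1):
  for u in range(u0,u1):
    X=pt('scene',u,v,d[v,u])
    if X[2]>.09 and X[2]<.14: K.append((u,v,g[v,u],*X))
K=np.array(K)
e=np.array([.188,.982]);x=np.array([.982,-.188]);c=np.array([.5434,-.0641])
L=np.c_[K[:,:3],(K[:,3:5]-c)@x*1000,(K[:,3:5]-c)@e*1000,K[:,5]*1000]
for lo,hi in((97,104),(104,110),(110,120)):
  m=(L[:,5]>lo)&(L[:,5]<hi); 
  print(lo,m.sum(),'x',L[m,3].min().round(1),L[m,3].max().round(1),'y',L[m,4].min().round(1),L[m,4].max().round(1)); 
  print(circ(L[m][:,3:5],15))
m=L[:,5]<118
np.set_printoptions(suppress=True,linewidth=120)
print(L[m][::4].round(1))
"
```

```text
97 11 x -1.8 13.4 y -11.7 15.5
(array([-0.9536,  3.2024]), np.float64(0.8985), 11)
104 25 x -0.3 15.7 y -12.1 11.5
(array([-0.2824,  2.9329]), np.float64(0.8027), 25)
110 17 x -0.1 16.3 y -11.6 6.5
(array([0.1046, 3.5527]), np.float64(0.7978), 17)
[[255.  201.   91.   -0.1 -11.4 116.3]
 [257.  203.   86.    6.4  -9.5 116.3]
 [258.  204.   87.    7.1  -7.8 113.1]
 [256.  205.   93.    4.4 -11.4 108.5]
 [266.  205.   72.   14.8   6.5 111.7]
 [257.  206.   87.    6.9 -10.2 107.5]
 [263.  206.   74.   14.3   0.2 111. ]
 [267.  206.   96.   12.5   9.3 104.6]
 [259.  207.   87.   11.6  -7.6 108.4]
 [263.  207.   81.   13.9   0.1 107.4]
 [267.  207.  110.   13.    9.  102. ]
 [261.  208.   88.   13.3  -4.1 105.4]
 [265.  208.  103.   12.    4.9  99.5]]
```

View pics/e_top.png

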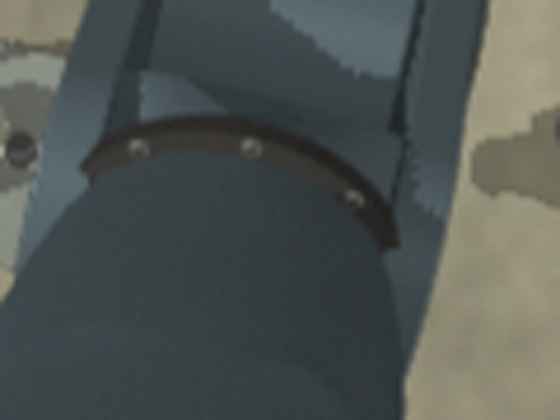

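carry_out:
  targets:
    - [0,0,0,0,30,1,0.15]
    - [0,0,0,0,30,0,0.15]
    - [0,0,0,0,16,0,0.15]
    - [0,0,0,0,5,0,0.15]
    - [0,0,0,0,2,0,0.15]
    - [0,0,0,0,0,0,0.15]

```text
t: 7.98
tool_pos: [0.5446, -0.0652, 0.059]
tool_rot: [-1.566, 0.142, -0.144]
wrist_force: [-0.6, -0.1, -1.8]
gripper_width: 0.029
```

```bash
python3 -c "
from h import *
go([.5432,-.063,.0536])
p,d=grab('scene','s4'); cv2.imwrite('pics/e4.png',cv2.resize(p[170:260,225:345],(800,600),interpolation=cv2.INTER_CUBIC))"
```

```text
t 7.97 pos [ 0.5446 -0.0652  0.059 ] F [-0.6 -0.1 -1.8] w 0.029 yaw -10.5 tilt z [ 0.001 -1.    -0.   ]
 tool shift mm [-1.8  5.4  1.9] j [-0.2   0.62  1.79 -0.    0.73 -0.02]
```

View pics/e4.png

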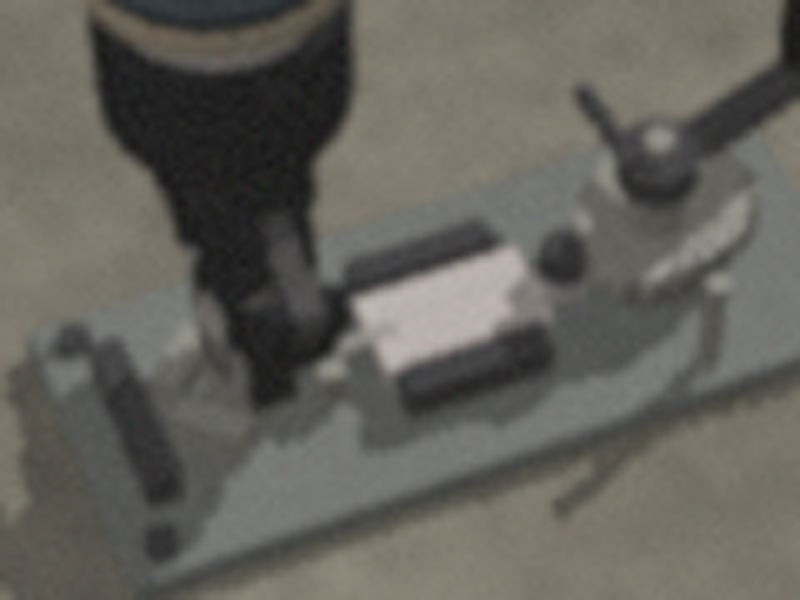

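carry_out:
  targets:
    - [0,0,0,-1.5,2,1,0.15]
    - [0,0,0,0,2,0,0.15]
    - [0,0,0,0,0,0,0.15]

```text
t: 8.4
tool_pos: [0.5429, -0.0637, 0.0542]
tool_rot: [-1.566, 0.143, -0.143]
wrist_force: [0.6, 0.3, -0.8]
gripper_width: 0.0286
```

```bash
python3 -c "
from h import *
go([.5434,-.0638,.0536])"
```

```text
t 8.4 pos [ 0.5429 -0.0637  0.0542] F [ 0.6  0.3 -0.8] w 0.0286 yaw -10.4 tilt z [-0. -1.  0.]
 tool shift mm [0.5 0.6 0. ] j [-0.2   0.63  1.79  0.    0.72 -0.02]
```

carry_out:
  targets:
    - [0,0,0,0.5,1,0,0.15]
    - [0,0,0,0,0.5,0,0.15]
    - [0,0,0,0,0,0,0.15]

```text
t: 8.78
tool_pos: [0.5434, -0.0639, 0.0536]
tool_rot: [-1.566, 0.143, -0.143]
wrist_force: [-4.8, 1.1, 11.1]
gripper_width: 0.0287
```

```bash
python3 -c "
from h import *
go([.5434,-.0638,.0536])
p,d=grab('scene','s5'); cv2.imwrite('pics/e5.png',cv2.resize(p[170:260,225:345],(800,600),interpolation=cv2.INTER_CUBIC))"
```

```text
t 8.78 pos [ 0.5434 -0.0639  0.0536] F [-4.8  1.1 11.1] w 0.0287 yaw -10.5 tilt z [-0. -1. -0.]
 tool shift mm [-0.  -0.   0.1] j [-0.2   0.63  1.79 -0.    0.72 -0.02]
```

View pics/e5.png

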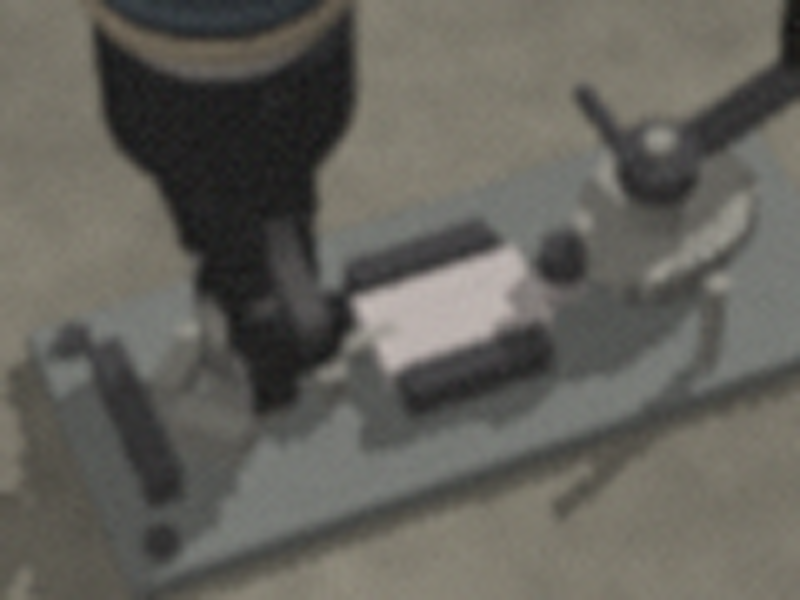

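carry_out:
  targets:
    - [0,0,0,0,0,0,0.4]
    - [0,0,0,0,0,0,0.55]
    - [0,0,0,0,-20,0,0.55]
    - [0,0,0,0,-40,0,0.55]
    - [0,0,0,0,-40,0,0.55]
    - [0,0,0,0,0,40,0.55]
    - [0,0,0,0,0,50,0.55]
    - [0,0,0,0,0,50,0.55]

```text
t: 9.82
tool_pos: [0.5691, 0.0751, 0.1529]
tool_rot: [-1.566, 0.143, -0.144]
wrist_force: [-0.2, 0.1, 0.0]
gripper_width: 0.0467
```

```bash
python3 -c "
from h import *
go([.5638,.1435,.155])
for n,b in(('top',(195,345,180,275)),('scene',(225,365,155,260))):
    p,d=grab(n,n+'6'); u0,u1,v0,v1=b; cv2.imwrite('pics/f_%s.png'%n,cv2.resize(p[v0:v1,u0:u1],None,fx=5,fy=5,interpolation=cv2.INTER_CUBIC))
    P=cloud(n,d,(230,270,195,255) if n=='scene' else (290,335,205,265))
    c=np.array([.5572,.0079]);e=np.array([.188,.982]);x=np.array([.982,-.188])
    L=np.c_[(P[:,:2]-c)@x,(P[:,:2]-c)@e,P[:,2]]
    m=(L[:,2]>.036)&(L[:,2]<.058)&(np.hypot(L[:,0],L[:,1]+.075)<.025);print(n,circ(L[m],.015),L[m].min(0),L[m].max(0))
    m=(L[:,2]>.068)&(np.hypot(L[:,0],L[:,1]+.075)<.02);print(' nose',L[m].mean(0))
"
```

```text
t 9.82 pos [0.5691 0.0751 0.1529] F [-0.2  0.1  0. ] w 0.0467 yaw -10.5 tilt z [ 0. -1.  0.]
 tool shift mm [-17.6  -2.1  66.3] j [ 0.05  0.51  1.68 -0.    0.95  0.23]
top (array([ 0.0012, -0.0732]), np.float64(0.0006), 21) [-0.01425014 -0.08767146  0.03895054] [ 0.00480968 -0.06032545  0.05779046]
 nose [ 0.00021325 -0.07331241  0.07177265]
scene (array([ 0.0001, -0.0735]), np.float64(0.0009), 86) [-0.00816218 -0.08876551  0.03615706] [ 0.01705895 -0.06266834  0.05784943]
 nose [ 0.00154898 -0.07371155  0.07030404]
```

View pics/f_scene.png

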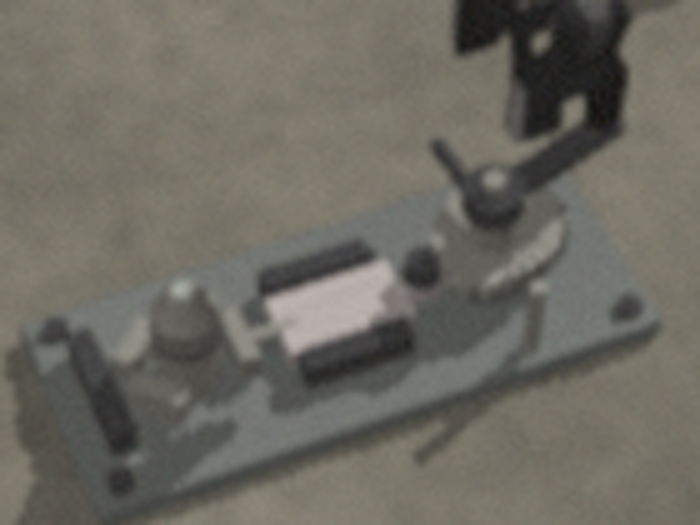

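View pics/f_top.png

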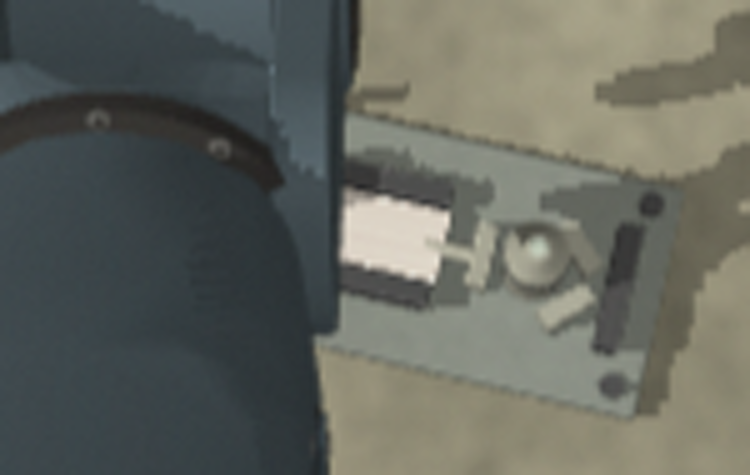

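carry_out:
  targets:
    - [0,0,0,-9,0,34,0.55]
    - [0,0,0,-9,0,32,0.55]
    - [0,0,0,0,0,0,0.55]

```text
t: 10.3
tool_pos: [0.5628, 0.1432, 0.1526]
tool_rot: [-1.566, 0.142, -0.141]
wrist_force: [0.1, -1.3, -0.5]
gripper_width: 0.0468
```

```bash
python3 -c "
from h import *
go([.5638,.1435,.097])
p,d=grab('scene','s7'); cv2.imwrite('pics/g7.png',cv2.resize(p[130:230,290:420],(780,600),interpolation=cv2.INTER_CUBIC))"
```

```text
t 10.3 pos [0.5628 0.1432 0.1526] F [ 0.1 -1.3 -0.5] w 0.0468 yaw -10.3 tilt z [-0. -1. -0.]
 tool shift mm [ 0.9 55.6  0.5] j [0.17 0.52 1.66 0.   0.96 0.35]
```

View pics/g7.png

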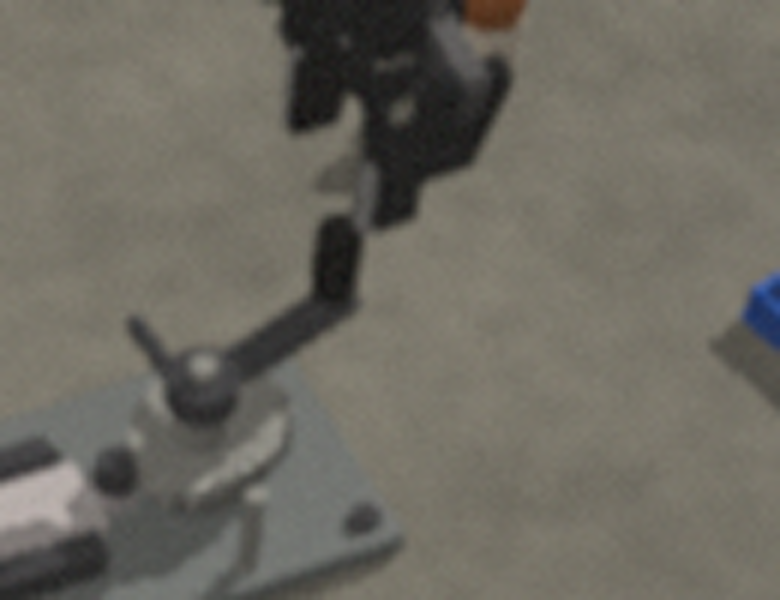

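carry_out:
  targets:
    - [0,0,0,1,25,0,0.55]
    - [0,0,0,0,20,0,0.55]
    - [0,0,0,0,10.5,0,0.55]
    - [0,0,0,0,0,0,0.55]
    - [0,0,0,0,0,0,0.3]
    - [0,0,0,0,0,0,0.0]
    - [0,0,0,0,0,0,0.0]
    - [0,0,0,0,0,0,0.0]
  newtons: 50

```text
t: 11.35
tool_pos: [0.5643, 0.1419, 0.0982]
tool_rot: [-1.566, 0.142, -0.144]
wrist_force: [-2.8, 0.0, 6.9]
gripper_width: 0.0166
```

```bash
python3 -c "
from h import *
go([.5638,.1435,.097])
p,d=grab('scene','s8'); cv2.imwrite('pics/g8.png',cv2.resize(p[130:230,290:420],(780,600),interpolation=cv2.INTER_CUBIC))"
```

```text
t 11.35 pos [0.5643 0.1419 0.0982] F [-2.8  0.   6.9] w 0.0166 yaw -10.4 tilt z [ 0.001 -1.     0.   ]
 tool shift mm [-0.8  1.2  1.5] j [ 0.17  0.6   1.68 -0.    0.85  0.35]
```

View pics/g8.png

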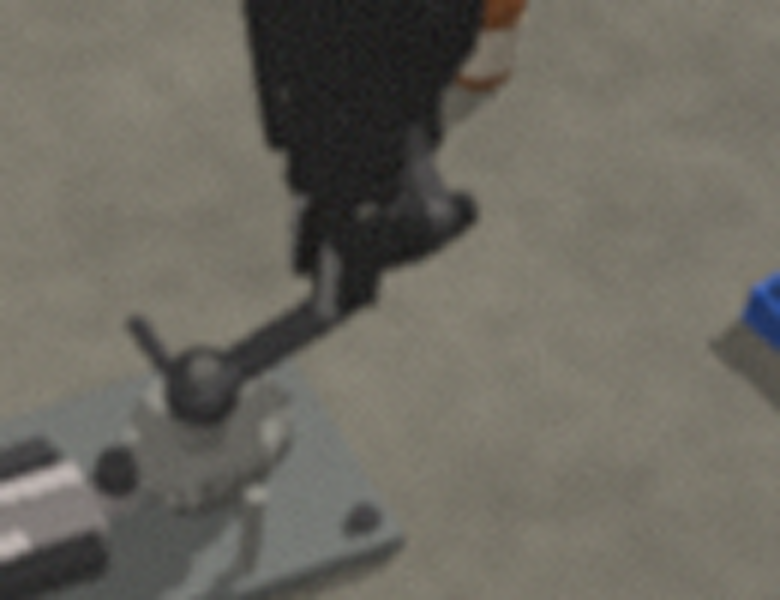

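```bash
cat >> h.py <<'E'
def plan(S,th0,dth,n,Rr=.065):
    o=robot.get_obs(); M=R.from_rotvec(o['tool_rot']).as_matrix(); P=o['tool_pos'][:2]
    v=P-S; print('t',round(o['t'],2),'pos',o['tool_pos'].round(4),'R',np.hypot(*v).round(4),'world ang',np.degrees(np.arctan2(v[1],v[0])).round(1),'w',round(o['gripper_width'],4))
    u=v/np.hypot(*v); F=o['wrist_force'][:2]; print('F',o['wrist_force'].round(1),'rad',(F@u).round(1),'tang',(F@[-u[1],u[0]]).round(1))
    th=np.radians(th0+dth*np.arange(n+1)); Q=S+Rr*np.c_[np.cos(th),np.sin(th)]
    for a,d in zip(th[1:],np.diff(Q,axis=0)*1000):
        t=M.T@np.array([*d,0]); print(np.degrees(a).round(1),t.round(1))
E
python3 -c "
from h import *
plan(np.array([.571,.0798]),96.3,5,8)"
```

```text
t 11.4 pos [0.5643 0.1419 0.0982] R 0.0624 world ang 96.2 w 0.0164
F [-2.3 -0.4  5.8] rad -0.1 tang 2.3
101.3 [-5.4 -0.  -1.9]
106.3 [-5.2 -0.  -2.3]
111.3 [-4.9 -0.  -2.8]
116.3 [-4.7 -0.  -3.2]
121.3 [-4.4 -0.  -3.6]
126.3 [-4.1 -0.  -4. ]
131.3 [-3.7 -0.  -4.3]
136.3 [-3.3 -0.  -4.6]
```

carry_out:
  targets:
    - [0,0,0,-5.4,0,-1.9,0]
    - [0,0,0,-5.2,0,-2.3,0]
    - [0,0,0,-4.9,0,-2.8,0]
    - [0,0,0,-4.7,0,-3.2,0]

```text
t: 11.9
tool_pos: [0.5433, 0.1362, 0.0983]
tool_rot: [-1.564, 0.141, -0.146]
wrist_force: [3.1, 6.5, 2.2]
gripper_width: 0.0164
```

```bash
python3 -c "
from h import *
plan(np.array([.571,.0798]),116.3,5,7)"
```

```text
t 11.9 pos [0.5433 0.1362 0.0983] R 0.0628 world ang 116.2 w 0.0164
F [3.1 6.5 2.2] rad 4.4 tang -5.6
121.3 [-4.4 -0.  -3.6]
126.3 [-4.1 -0.  -4. ]
131.3 [-3.7 -0.  -4.3]
136.3 [-3.3 -0.  -4.6]
141.3 [-2.9 -0.  -4.9]
146.3 [-2.5 -0.  -5.1]
151.3 [-2.  -0.  -5.3]
```

carry_out:
  targets:
    - [0,0,0,-4.6,0,-3.4,0]
    - [0,0,0,-4.3,0,-3.8,0]
    - [0,0,0,-3.9,0,-4.2,0]
    - [0,0,0,-3.5,0,-4.5,0]

```text
t: 12.4
tool_pos: [0.5243, 0.1234, 0.0982]
tool_rot: [-1.564, 0.141, -0.146]
wrist_force: [3.5, 4.8, 2.7]
gripper_width: 0.0163
```

```bash
python3 -c "
from h import *
plan(np.array([.571,.0798]),136.3,5,8)"
```

```text
t 12.4 pos [0.5243 0.1234 0.0982] R 0.0639 world ang 137.0 w 0.0163
F [3.5 4.8 2.7] rad 0.7 tang -5.9
141.3 [-2.9 -0.  -4.9]
146.3 [-2.5 -0.  -5.1]
151.3 [-2.  -0.  -5.3]
156.3 [-1.5 -0.  -5.5]
161.3 [-1.1 -0.  -5.6]
166.3 [-0.6 -0.  -5.6]
171.3 [-0.1 -0.  -5.7]
176.3 [ 0.4 -0.  -5.7]
```

carry_out:
  targets:
    - [0,0,0,-2.9,0,-4.9,0]
    - [0,0,0,-2.5,0,-5.1,0]
    - [0,0,0,-2.0,0,-5.3,0]
    - [0,0,0,-1.5,0,-5.5,0]

```text
t: 12.9
tool_pos: [0.5111, 0.1048, 0.0982]
tool_rot: [-1.564, 0.142, -0.145]
wrist_force: [-0.6, 8.6, 6.4]
gripper_width: 0.0166
```

```bash
python3 -c "
from h import *
plan(np.array([.571,.0798]),156.3,5,8)"
```

```text
t 12.9 pos [0.5111 0.1048 0.0982] R 0.0649 world ang 157.4 w 0.0166
F [-0.6  8.6  6.4] rad 3.8 tang -7.7
161.3 [-1.1 -0.  -5.6]
166.3 [-0.6 -0.  -5.6]
171.3 [-0.1 -0.  -5.7]
176.3 [ 0.4 -0.  -5.7]
181.3 [ 0.9 -0.  -5.6]
186.3 [ 1.4 -0.  -5.5]
191.3 [ 1.9 -0.  -5.4]
196.3 [ 2.3 -0.  -5.2]
```

carry_out:
  targets:
    - [0,0,0,-1.2,0,-5.6,0]
    - [0,0,0,-0.7,0,-5.6,0]
    - [0,0,0,-0.1,0,-5.7,0]
    - [0,0,0,0.3,0,-5.7,0]

```text
t: 13.4
tool_pos: [0.5051, 0.0834, 0.0981]
tool_rot: [-1.563, 0.143, -0.144]
wrist_force: [-3.0, 15.3, 8.5]
gripper_width: 0.0166
```

```bash
python3 -c "
from h import *
plan(np.array([.571,.0798]),176.3,5,8)"
```

```text
t 13.4 pos [0.5051 0.0834 0.0981] R 0.066 world ang 176.9 w 0.0166
F [-3.  15.3  8.5] rad 3.8 tang -15.1
181.3 [ 0.9 -0.  -5.6]
186.3 [ 1.4 -0.  -5.5]
191.3 [ 1.9 -0.  -5.4]
196.3 [ 2.3 -0.  -5.2]
201.3 [ 2.8 -0.  -4.9]
206.3 [ 3.2 -0.  -4.7]
211.3 [ 3.6 -0.  -4.4]
216.3 [ 4.  -0.  -4.1]
```

carry_out:
  targets:
    - [0,0,0,0.6,0,-5.6,0]
    - [0,0,0,1.2,0,-5.5,0]
    - [0,0,0,1.8,0,-5.4,0]
    - [0,0,0,2.3,0,-5.2,0]

```text
t: 13.9
tool_pos: [0.5066, 0.0612, 0.098]
tool_rot: [-1.563, 0.144, -0.143]
wrist_force: [-5.4, 15.8, 9.8]
gripper_width: 0.0164
```

```bash
python3 -c "
from h import *
plan(np.array([.5703,.0798]),196.3,5,8)
p,d=grab('scene','s9'); cv2.imwrite('pics/g9.png',cv2.resize(p[155:260,225:365],(800,600),interpolation=cv2.INTER_CUBIC))"
```

```text
t 13.9 pos [0.5066 0.0612 0.098 ] R 0.0664 world ang -163.7 w 0.0164
F [-5.4 15.8  9.8] rad 0.8 tang -16.7
201.3 [ 2.8 -0.  -4.9]
206.3 [ 3.2 -0.  -4.7]
211.3 [ 3.6 -0.  -4.4]
216.3 [ 4.  -0.  -4.1]
221.3 [ 4.3 -0.  -3.7]
226.3 [ 4.6 -0.  -3.3]
231.3 [ 4.9 -0.  -2.9]
236.3 [ 5.1 -0.  -2.5]
```

View pics/g9.png

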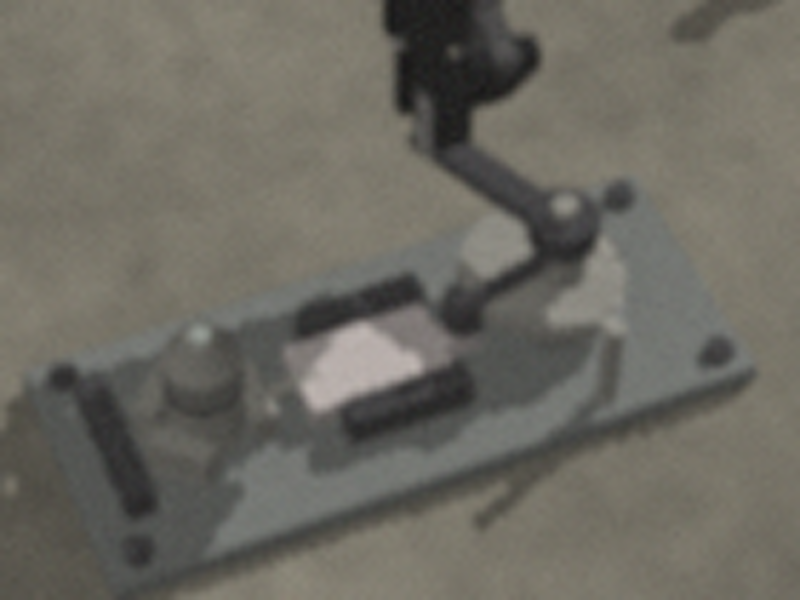

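carry_out:
  targets:
    - [0,0,0,2.8,0,-4.9,0]
    - [0,0,0,3.2,0,-4.7,0]
    - [0,0,0,3.6,0,-4.4,0]
    - [0,0,0,4.0,0,-4.1,0]

```text
t: 14.45
tool_pos: [0.5161, 0.0406, 0.0981]
tool_rot: [-1.564, 0.145, -0.142]
wrist_force: [-6.9, 4.1, 15.3]
gripper_width: 0.0162
```

```bash
python3 -c "
from h import *
plan(np.array([.5703,.0798]),216.3,5,5)"
```

```text
t 14.45 pos [0.5161 0.0406 0.0981] R 0.0669 world ang -144.2 w 0.0162
F [-6.9  4.1 15.3] rad 3.2 tang -7.4
221.3 [ 4.3 -0.  -3.7]
226.3 [ 4.6 -0.  -3.3]
231.3 [ 4.9 -0.  -2.9]
236.3 [ 5.1 -0.  -2.5]
241.3 [ 5.3 -0.  -2. ]
```

carry_out:
  targets:
    - [0,0,0,4.2,-0.4,-3.8,0]
    - [0,0,0,4.5,-0.4,-3.4,0]
    - [0,0,0,4.8,0,-3.0,0]
    - [0,0,0,0,0,0,0]

```text
t: 14.95
tool_pos: [0.5288, 0.0268, 0.0985]
tool_rot: [-1.566, 0.142, -0.144]
wrist_force: [2.9, -2.4, 1.7]
gripper_width: 0.0166
```

```bash
python3 -c "
from h import *
plan(np.array([.5703,.0798]),231.3,4,4)
p,d=grab('top','t10'); cv2.imwrite('pics/g10.png',cv2.resize(p[180:275,195:345],None,fx=5,fy=5,interpolation=cv2.INTER_CUBIC))
p,d=grab('scene','s10'); cv2.imwrite('pics/g10s.png',cv2.resize(p[155:260,225:365],(800,600),interpolation=cv2.INTER_CUBIC))"
```

```text
t 14.95 pos [0.5288 0.0268 0.0985] R 0.0673 world ang -128.0 w 0.0166
F [ 2.9 -2.4  1.7] rad 0.1 tang 3.7
235.3 [ 4.1  0.  -2. ]
239.3 [ 4.2  0.  -1.7]
243.3 [ 4.3  0.  -1.4]
247.3 [ 4.4  0.  -1.1]
```

View pics/g10s.png

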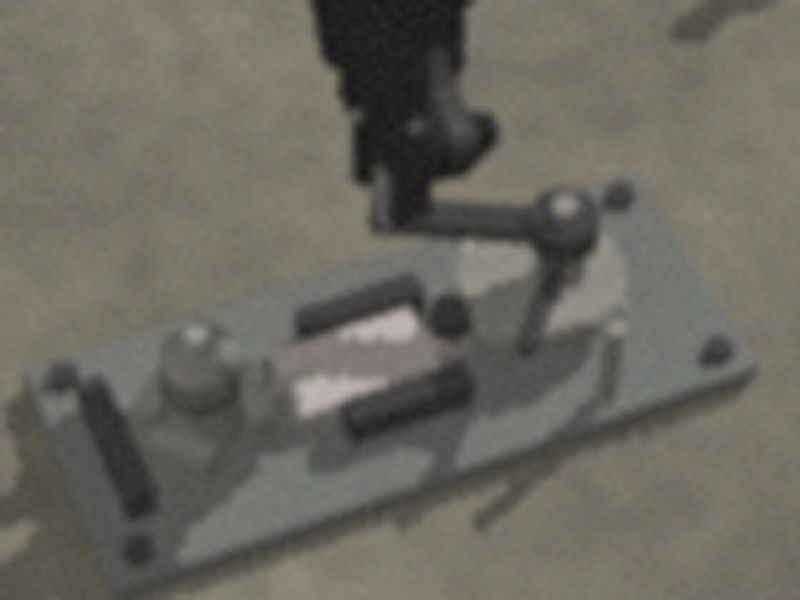

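View pics/g10.png

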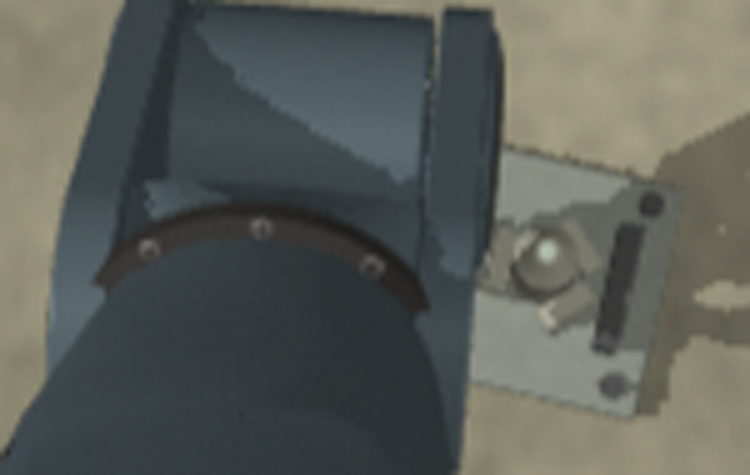

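```bash
cat > bar.py <<'E'
from h import *
import sys
def bar(tag):
    d=np.load(f'pics/{tag}.npy'); P=cloud('scene',d,(300,345,180,230))
    c=np.array([.5572,.0079]);e=np.array([.188,.982]);x=np.array([.982,-.188])
    S=np.array([.5697,.0795])
    L=np.c_[(P[:,:2]-S)@x,(P[:,:2]-S)@e,P[:,2]]
    rr=np.hypot(L[:,0],L[:,1]);an=np.degrees(np.arctan2(L[:,1],L[:,0]))
    m=(rr>.02)&(rr<.055)&(L[:,2]>.042)&(L[:,2]<.056)
    k=an[m]; b=(k<-10)if tag!='scene0' else (abs(k)>150)
    bb=L[m][b]; a=np.degrees(np.arctan2(bb[:,1],bb[:,0]))%360
    print(tag,'bar med',np.median(a).round(1),'n',b.sum(),np.percentile(a,[10,90]).round(1)); print(' hist',[(int(q),int(n)) for n,q in zip(*np.histogram(an[m],np.arange(-180,181,10))) if n])
    p=(rr>.038)&(rr<.056)&(abs(an)<12)&(L[:,2]>.025); print(' pin',np.median(an[p]),rr[p].mean(),p.sum())
if __name__=='__main__':
    for t in sys.argv[1:]: bar(t)
E
python3 bar.py scene0 s9 s10; python3 -c "
from h import *
Q=np.array([(.5433,.1362),(.5243,.1234),(.5111,.1048),(.5051,.0834),(.5066,.0612),(.5161,.0406),(.5288,.0268)])
f=lambda c:np.hypot(*(Q-c).T)-.065
s=least_squares(f,[.57,.08]);print(s.x,s.fun*1000)
v=Q-s.x;print(np.degrees(np.arctan2(v[:,1],v[:,0]))%360); v=np.array([.5638,.1425])-s.x;print(np.degrees(np.arctan2(v[1],v[0])))"
```

```text
scene0 bar med 187.0 n 37 [182.3 191.9]
 hist [(-180, 30), (-170, 6), (-10, 14), (0, 4), (170, 1)]
 pin -2.3286985149132553 0.04890131204227179 37
s9 bar med 285.2 n 53 [280.5 289.5]
 hist [(-90, 5), (-80, 43), (-70, 5), (-10, 14), (0, 5)]
 pin -2.5435584670111857 0.04916763376816164 39
s10 bar med 320.3 n 49 [315.1 325. ]
 hist [(-50, 22), (-40, 27), (-10, 13), (0, 4)]
 pin -2.374213011086915 0.04906368069858663 39
[0.56983967 0.07701123] [-0.1334869   0.00599515 -0.01873809  0.05413941  0.18627656 -0.08675314
 -0.15077502]
[114.1509998  134.47079961 154.68193954 174.36407056 194.03736279
 214.11954316 230.7394819 ]
95.26916906131694
```

```bash
python3 -c "
from h import *
plan(np.array([.5698,.0770]),230.7,3.5,4)"
```

```text
t 15.05 pos [0.529  0.0266 0.0985] R 0.0648 world ang -129.0 w 0.0161
F [ 2.3 -1.7  1.5] rad -0.2 tang 2.9
234.2 [ 3.5  0.  -1.8]
237.7 [ 3.6  0.  -1.6]
241.2 [ 3.7  0.  -1.4]
244.7 [ 3.8  0.  -1.1]
```

carry_out:
  targets:
    - [0,0,0,3.5,0,-1.8,0]
    - [0,0,0,3.6,0,-1.6,0]
    - [0,0,0,0,0,0,0]

```text
t: 15.42
tool_pos: [0.5351, 0.0222, 0.0984]
tool_rot: [-1.566, 0.143, -0.144]
wrist_force: [1.9, -0.7, 3.0]
gripper_width: 0.0163
```

```bash
python3 -c "
from h import *
plan(np.array([.5698,.0770]),237.7,3.5,3)
grab('scene','s11')"; python3 bar.py s11
```

```text
t 15.43 pos [0.5351 0.0222 0.0984] R 0.0648 world ang -122.3 w 0.0163
F [ 1.9 -0.7  3. ] rad -0.4 tang 2.0
241.2 [ 3.7  0.  -1.4]
244.7 [ 3.8  0.  -1.1]
248.2 [ 3.9  0.  -0.9]
s11 bar med 326.5 n 48 [321.7 331.2]
 hist [(-50, 3), (-40, 36), (-30, 9), (-10, 14), (0, 4)]
 pin -2.4504572916279823 0.04883534349188189 38
```

carry_out:
  targets:
    - [0,0,0,4.0,0,-1.5,0]
    - [0,0,0,0,0,0,0]
    - [0,0,0,0,0,0,0]

```text
t: 15.85
tool_pos: [0.5394, 0.0197, 0.0984]
tool_rot: [-1.566, 0.142, -0.145]
wrist_force: [5.3, -2.6, 2.7]
gripper_width: 0.0166
```

```bash
python3 -c "
from h import *
plan(np.array([.5698,.0770]),241.5,3.5,1)
grab('scene','s12')"; python3 bar.py s12
```

```text
t 15.85 pos [0.5394 0.0197 0.0984] R 0.0649 world ang -118.0 w 0.0166
F [ 5.3 -2.6  2.7] rad -0.2 tang 5.8
245.0 [ 3.8  0.  -1.1]
s12 bar med 330.0 n 48 [325.4 334.3]
 hist [(-40, 24), (-30, 24), (-10, 12), (0, 6)]
 pin -2.104550594570709 0.048979538969416724 36
```

carry_out:
  targets:
    - [0,0,0,0,0,0,0.2]
    - [0,0,0,0,0,0,0.45]
    - [0,0,0,0,0,0,0.5]
    - [0,0,0,0,-20,0,0.5]
    - [0,0,0,0,-35,0,0.5]
    - [0,0,0,0,-40,0,0.5]
    - [0,0,0,-50,-20,0,0.5]
    - [0,0,0,-60,0,0,0.5]

```text
t: 16.9
tool_pos: [0.4296, 0.0401, 0.214]
tool_rot: [-1.566, 0.142, -0.145]
wrist_force: [-0.4, 0.7, 0.8]
gripper_width: 0.0426
```

carry_out:
  targets:
    - [0,0,0,-30,-10,50,0.5]
    - [0,0,0,0,0,60,0.5]
    - [0,0,0,0,0,60,0.5]
    - [0,0,0,0,0,60,0.5]
    - [0,0,0,0,0,60,0.5]
    - [0,0,0,0,0,0,0.5]
    - [0,0,0,0,0,0,0.5]

```text
t: 17.77
tool_pos: [0.4529, 0.3301, 0.2225]
tool_rot: [-1.567, 0.144, -0.142]
wrist_force: [-0.3, 0.6, -0.2]
gripper_width: 0.0426
```

```bash
python3 -c "
from h import *
go([.5,.3,.25])
for n,b in(('top',(195,345,180,275)),('scene',(225,365,155,260))):
    p,d=grab(n,'z'+n); u0,u1,v0,v1=b; cv2.imwrite('pics/z_%s.png'%n,cv2.resize(p[v0:v1,u0:u1],None,fx=5,fy=5,interpolation=cv2.INTER_CUBIC))
    S=np.array([.5698,.077])
    P=cloud(n,d,(200,360,170,270)); m=(P[:,2]>.1)&(P[:,2]<.115)&(np.hypot(*(P[:,:2]-S).T)<.09); k=P[m].mean(0); v=k[:2]-S; print(n,'knob',k.round(4),np.degrees(np.arctan2(v[1],v[0]))%360)
    c=np.array([.5572,.0079]);e=np.array([.188,.982]);x=np.array([.982,-.188]); L=np.c_[(P[:,:2]-c)@x,(P[:,:2]-c)@e,P[:,2]]
    m=(L[:,2]>.036)&(L[:,2]<.058)&(np.hypot(L[:,0],L[:,1]+.075)<.025);print(n,circ(L[m],.015))
"; python3 bar.py zscene
```

```text
t 17.77 pos [0.4529 0.3301 0.2225] F [-0.3  0.6 -0.2] w 0.0426 yaw -10.4 tilt z [-0.001 -1.    -0.001]
 tool shift mm [ 51.7 -27.5 -21.1] j [ 0.55  0.4   1.66 -0.    1.08  0.73]
top knob [0.54   0.0213 0.1072] 241.8816701811509
top (array([ 0.0004, -0.0773]), np.float64(0.0004), 23)
scene knob [0.5425 0.0198 0.1045] 244.48034168518188
scene (array([-0.001 , -0.0779]), np.float64(0.0011), 91)
zscene bar med 330.4 n 48 [325.7 334.3]
 hist [(-40, 23), (-30, 25), (-10, 14), (0, 4)]
 pin -2.124079147927369 0.049167523027340794 38
```

View pics/z_top.png

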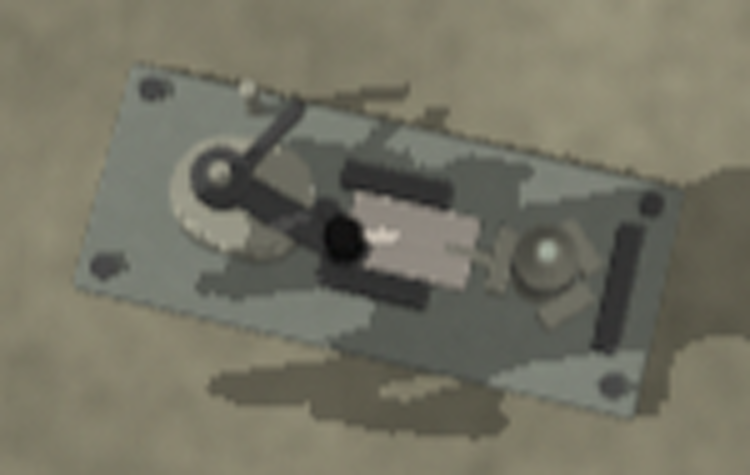

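View pics/z_scene.png

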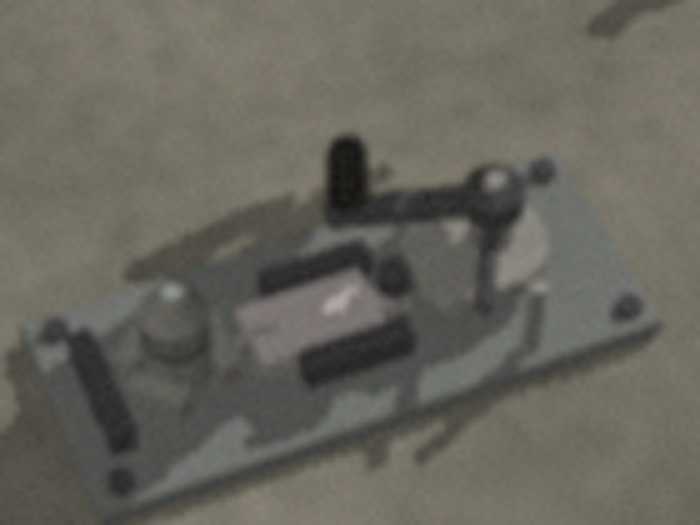

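View pics/ztop.png

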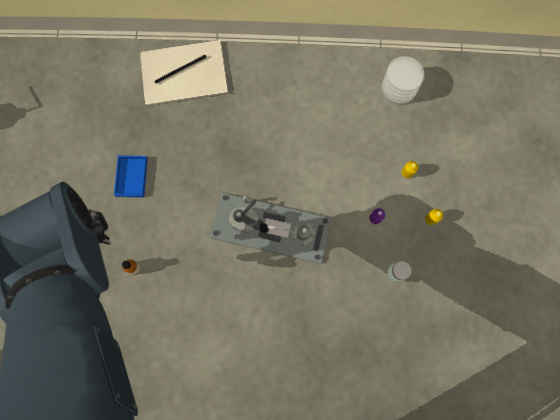

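```bash
python3 -c "
from h import *
print(robot.hand_in())"
```

```text
the job is handed in; nothing more can be done
None
```

The grey objective now stands upright in the V-nest, clamped by the jaw. The crank is in the high dwell and stayed put when I let go. I handed the job in at about 18 s of the 67 s allowed; hand-in gives no verdict.

**What I did:** I gripped the objective, put it down about 1.5 mm short of the V, then turned the crank counterclockwise about 147° and let the jaw push the objective home. The push back at the knob rose to about 16 N in mid rise, then fell to drag level.

**Last checks, with the hand clear:**
- **Crank:** the stop bar read 330.4°, against 330.0° before release. It is about 0.3 rad short of the pin, which puts the cam near the middle of the dwell.
- **Objective:** upright, within about 1 mm of centre in the V.
- **Other things on the bench:** the final overhead picture shows them where they were.

**What did not fit cleanly:**
- **First grip:** it sat about 5 mm too high, so I opened, lowered and gripped again.
- **Objective position:** its centre measured 2–3 mm past the nest point I had worked out. Jaw and V are both against it, so I put that down to error in my measurement of the vice.
- **Knob force:** in the dwell the reading was 2–6 N in the turning direction, more than the 1–2 N of drag expected. The cause is unknown, but the crank did not move on release.

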